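# Hook the test-tube block into the thermal mixer, click it home and switch on to pre-warm

## Task

Get the thermal mixer ready for the test tubes: take the aluminium block with the eight large wells, hook its steel tongue at a tilt under the steel lip at the back of the mixer's platform, then swing its front down and press until it clicks fully home behind the blue catch. Once it is home, switch the mixer on by pressing down the raised, green-marked half of the rocker switch so the block can pre-warm. Leave the other block, the one with eighteen small wells, where it is, and let go of everything.

Things in the scene. Friction and masses are not known exactly. Their poses are not given: they have to be found in the camera images.
- mixer: Light grey thermal mixer, 220 long (x) x 150 wide (y) x 64 mm high, fixed. Origin under its middle on the bench; x to its back, y to its left, z up. Front 60 mm: panel sloping 23 degrees (36 to 62 mm high) with display at left, black rocker switch at right. On its deck a dark grey platform, 146 x 88 mm, takes the exchange block. Only the blue catch and the rocker move.
- mixer_nest (a point): Centre of the block's seat, on the platform floor, 68 mm above the bench; axes as the mixer. A block is home when its origin and axes agree with this (play 1 mm in x, 2 mm in y, each way). Black corner guides 30 mm left and right of the centre line, 11 mm high, flared, at x 30 to 46 mm fore and aft; the sides between are open for fingers. A steel stop 6 mm high crosses the front at x = -58 mm.
- mixer_slot (a point): Mouth of the slot under the steel lip: floor level, middle of the lip's front edge, 55 mm behind mixer_nest; axes as the mixer. Slot 7 mm high, 62 wide, 6 deep to a wall; lip 3 mm thick, top 10 mm above the floor, nothing higher behind. The tongue enters with the block's front tilted up 10 to 23 degrees (17 is good): set it on the floor just before the lip, then slide back until it stops.
- catch (a joint): Blue sprung catch at the platform's front, in m: 0 at rest, grows to 0.008 as it is pushed forward. Its nose, 28 mm wide, overhangs the seated block's rib by 4 mm (underside 7.5 mm above the floor, slope 10 to 20 mm). The rib meets the slope some 16 mm above the floor; pressing the block's front down with 5 to 12 N drives the catch 4 to 5 mm out until it springs back over the rib.
- rocker (a joint): Rocker switch, in rad: 0 off (right half raised), 0.4 fully on (right half down). It stays where it is left; about 3 N at the end of the half moves it.
- rocker_press (a point): Where to press: top face of the rocker's raised right half, by the green mark, 13 mm to the mixer's right of the axle (which runs fore and aft down the sloping panel). Each half is 18 mm long, 19 mm wide. The point is about 59 mm above the bench while off and goes down about 5 mm when on. Press straight down here or a few mm farther right.
- block_eight: Block to be fitted, 0.3 to 0.5 kg: aluminium, 100 long (x) x 52 wide (y), eight open wells of 18.5 mm in two rows of four; top 48 mm above its underside. The lowest 9.5 mm is a grey plastic foot 56 mm wide. Origin: middle of the underside; x to the tongue end (back once fitted), z up. Grip it across the 52 mm width at mid length, about 34 mm above the underside.
- block_eight_tongue (a point): Middle of the end of the steel tongue, level with the underside, 60 mm from the block's origin along its x. The tongue is 36 mm wide, 4 mm thick (1 to 5 mm above the underside) and stands out 10 mm.
- block_eight_rib (a point): Middle of the outer edge of the front rib, on the underside, 57 mm from the block's origin against its x. The rib is 30 mm wide, 6 mm high, and stands out 5 mm from the foot.
- block_eighteen: The other exchange block, not to be used: same make, size and foot, but eighteen small wells of 11 mm in three rows of six. Origin: middle of the underside, x to its tongue.
There are look-alikes about, which are no part of the job. What is shaped like the block_eight but pink or purple is not meant.

How it is judged:
On the way, in this order (a step that is already met when the one before it is completed fails the run):
1. the tongue of the eight-well block is under the lip while the block is still tilted, front up (x of block_eight_tongue in the frame of mixer_nest between 0.0556 and 0.065 m and z of block_eight_tongue in the frame of mixer_nest between -0.004 and 0.006 m and y of block_eight_tongue in the frame of mixer_nest between -0.012 and 0.012 m and z of block_eight_rib in the frame of mixer_nest above 0.01 m), for 0.1 s.
2. the block lies flat on the nest floor and the catch has sprung back over its rib (x of block_eight_tongue in the frame of mixer_nest above 0.0565 m and z of each of block_eight_tongue, block_eight_rib in the frame of mixer_nest below 0.002 m and value of joint catch below 0.0015 m), for 0.2 s.
3. the rocker is pressed over to on (value of joint rocker above 0.3 rad), for 0.1 s.
At the end, for the whole second after the job is handed in: The eight-well block lies flat in the nest, still: tongue end 56.5 to 63.5 mm behind the nest centre and within 5 mm of its centre line, tongue end and rib edge within 2 mm of the floor, the catch within 1.5 mm of rest over the rib, and the rocker on (over 0.3 rad) (all of step 2 and x of block_eight_tongue in the frame of mixer_nest below 0.0635 m and y of block_eight_tongue in the frame of mixer_nest between -0.005 and 0.005 m and value of joint rocker above 0.3 rad and linear speed of block_eight below 0.01 m/s); the robot touches nothing.
It fails at once if the eighteen-well block is moved more than 25 mm (distance of block_eighteen from where it was at the start of the episode above 0.025 m).
It also fails if it takes over 54 s, if anything falls off the work surface, if the arm or the gripper's body presses on something with over 40 N, if the wrist force passes 120 N, or if a joint passes its speed limit or range.

## Robot

A 7-joint arm with a two-finger parallel gripper is mounted at the origin on a cart in front of the work surface, level with it; the furniture and walls round the work are solid. World frame = base frame: x ahead of the robot, y to its left, z up, the work surface at z = 0. Lengths are in m, angles in rad, forces in N, time in s.
With the tool pointing down it reaches from about 0.425 to 0.875 m from the base axis. Payload 8.4 kg.
Tool frame: the origin (TCP) lies midway between the tips of the shut fingers; the grasp point (between the pads) lies 19 mm behind it; z points along the fingers, x is the direction in which the jaws open and shut, and the axes are right-handed (so a half turn about z gives the same grasp; the last joint's range is limited). The gripper opens to 85 mm and grips with 20 to 120 N. Pads are 22 mm wide; open, the fingers measure 114 mm over their backs; the gripper's body (76 mm by 85 mm) begins 54 mm behind the grasp point. The pads swing forward as they close: fully open they stand 13 mm farther back than shut.
Start: joints at [-1.436, 0.333, 0.04, 1.465, -0.013, 1.343, -0.059], TCP at [0.151, 0.632, 0.231] pointing down, gripper open.
Joint ranges: [-2.58, 2.58], [-0.38, 2.09], [-1.3, 1.39], [0.25, 2.4], [-1.5, 4.64], [0.08, 2.09], [-2.65, 2.65]. Speed limits (rad/s): [2.22, 2.22, 2.79, 2.79, 3.14, 3.14, 3.14].

## Interface

Orientations are given as [roll, pitch, yaw] about the fixed x, y, z axes, in that order (R = Rz(yaw) Ry(pitch) Rx(roll)).
In Python, from cell import bot gives the robot as it stands.
- The arm moves only by the tool send_rows, never from a script. Its argument "motion" is a list that holds one entry, the list of rows, each a list of 7 numbers: the shift along the tool's x, y, z in mm, then the turn, a rotation vector about the tool's x, y, z in degrees, then the finger opening in mm, from 0 to 85.4. A call has exactly 8 rows; each row is the pose to reach, as a shift and turn from the pose commanded when the call began, along the tool's axes at that moment; what a row does not reach only later rows make up. A row lasts 1/12 s, in which the tool goes at most 41.7 mm and 7.16 degrees, less where a joint would pass 70% of its speed; a pose out of reach is approached as far as the arm can. A call with a gripper value outside its range is refused whole. The fingers move at their own pace and stop on an object; "squeeze" is the grip in N (left out, the last holds). Time passes only in rows, so rows that repeat a pose let the fingers close, or fill a call up. It gives the time, the measured TCP pose, the force and the opening at its end, in the units of the state.
- bot.get_obs(): the state, without advancing time (a new reading comes with each control period).
- bot.snapshot(name): name is "side" or "top" or "wrist"; returns the picture (480x640x3 uint8, red, green, blue); there is no depth.
- bot.camera_model(name): a dict with "mtx" (3x3 intrinsics, pixels), "k1" (the pictures are not rectified: a ray, as slopes to the right and down, at radius r is drawn at 1 + k1 r^2 times it, then the intrinsics apply), "camera_from_world" (4x4, takes a point from world to camera coordinates). Camera axes: x right, y down, z forward; pixel columns grow to the right and rows downward; lengths in m; the calibration is good to about 2 mm. A picture is of the moment at which its call begins: read the wrist's pose just before it. camera_model takes no time and is no camera call; for the wrist camera it gives the pose at the moment of the call.
- bot.job_done(): hands the job in, once; it reports no verdict.
The state is a dict: "time_s": time; "q": joint angles; "joint_vel": joint speeds; "joint_torque": joint torques, N m; "tool_pos": TCP position; "tcp_rot": TCP orientation; "force": force on the tool from outside, world axes, zero at the start; "moment": the same for the moment, N m; "gripper_width": finger opening in m.
Only numpy, scipy, OpenCV 4.12 (cv2) and the standard library are available. Lean on these libraries where they do the work, as an engineer would, in place of code of your own. Each camera call takes 0.05 s, during which the arm holds its last target. There are 200 camera calls.

## Working session

There is one attempt and no reset: what is moved stays moved. The work goes in short steps, Python scripts to look and compute and a tool call to move; the robot and the scene stay as the last step left them, time stands still between calls to the robot, and variables do not carry over. Pictures are saved under pics/ and viewed, about 8 in all and at most 12, crops included, and the job is handed in when it is done.

Besides the shell and the picture viewer there is one more tool, called after "Call:" as a command line: name --argument value ..., lists and objects as JSON in quotes. send_rows: Moves the arm, as the interface text tells. Its arguments: {"type":"object","properties":{"motion":{"type":"array"},"squeeze":{"type":"number"}},"required":["motion"]}

```bash
ls; mkdir -p pics; python3 - <<'E'
from cell import bot
import cv2,json,numpy as np
for n in ("top","side"):
    im=bot.snapshot(n); cv2.imwrite(f"pics/{n}0.png",im[:,:,::-1])
    m=bot.camera_model(n); print(n,np.round(m["mtx"],1).tolist(),m["k1"],np.round(m["camera_from_world"],3).tolist())
o=bot.get_obs(); print({k:np.round(v,3).tolist() for k,v in o.items()})
E
```

```text
pics
top [[458.0, 0.0, 316.0], [0.0, 458.0, 229.2], [0.0, 0.0, 1.0]] -0.08028724426754043 [[0.01, -1.0, 0.01, -0.107], [-0.982, -0.012, -0.188, 0.487], [0.188, -0.008, -0.982, 1.355], [0.0, 0.0, 0.0, 1.0]]
side [[618.1, 0.0, 326.2], [0.0, 618.1, 233.4], [0.0, 0.0, 1.0]] 0.015524457216331009 [[0.164, 0.986, -0.012, -0.001], [0.578, -0.106, -0.809, -0.213], [-0.799, 0.126, -0.588, 1.974], [0.0, 0.0, 0.0, 1.0]]
{'time_s': 0.1, 'q': [-1.436, 0.334, 0.04, 1.466, -0.013, 1.343, -0.059], 'joint_vel': [0.0, -0.002, 0.001, -0.002, -0.001, 0.0, -0.001], 'joint_torque': [0.005, -66.001, 1.371, -40.647, 0.017, 0.009, 0.0], 'tool_pos': [0.151, 0.632, 0.231], 'tcp_rot': [3.142, 0.001, 1.337], 'force': [-0.462, -0.298, 0.392], 'moment': [-0.007, -0.024, 0.026], 'gripper_width': 0.086}
```

View pics/top0.png

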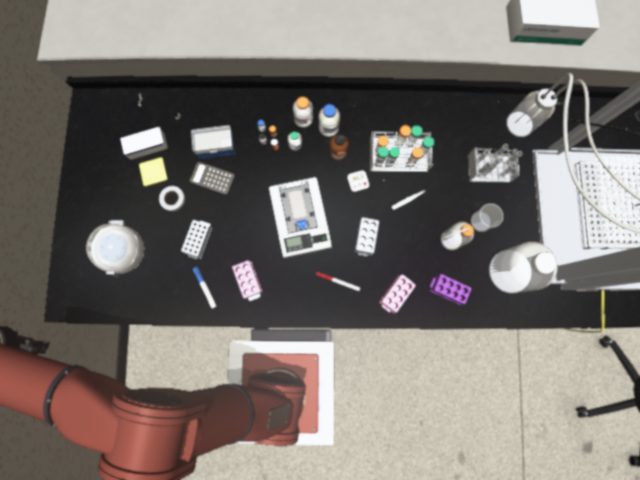

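View pics/side0.png

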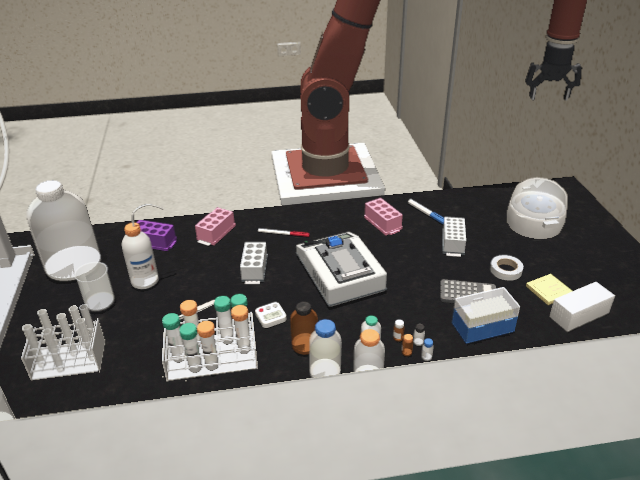

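The top view shows the eight-well block at about (367,236), the mixer at (300,216) with its front (catch and panel) toward the robot, and the eighteen-well block at (197,239). The side view shows the eight-well block at about (254,260) and the mixer at (342,268).

```bash
cat > h.py <<'E'
import numpy as np,cv2
from cell import bot
from scipy.spatial.transform import Rotation as R
def ray(m,px):
    K=np.array(m["mtx"]);k=m["k1"];d=(np.atleast_2d(px).astype(float)-K[:2,2])/[K[0,0],K[1,1]]
    u=d.copy()
    for _ in range(20): u=d/(1+k*(u**2).sum(1,keepdims=True))
    T=np.array(m["camera_from_world"]);v=np.c_[u,np.ones(len(u))]@T[:3,:3]
    return -T[:3,:3].T@T[:3,3],v
def onz(m,px,z):
    c,v=ray(m,px); return c+v*((z-c[2])/v[:,2])[:,None]
def proj(m,P):
    T=np.array(m["camera_from_world"]);c=np.atleast_2d(P)@T[:3,:3].T+T[:3,3];u=c[:,:2]/c[:,2:]
    u=u*(1+m["k1"]*(u**2).sum(1,keepdims=True));K=np.array(m["mtx"]);return u*[K[0,0],K[1,1]]+K[:2,2]
def two(m1,p1,m2,p2):
    A=np.zeros((3,3));b=np.zeros(3)
    for m,p in((m1,p1),(m2,p2)):
        c,v=ray(m,p);v=v[0]/np.linalg.norm(v[0]);M=np.eye(3)-np.outer(v,v);A+=M;b+=M@c
    return np.linalg.solve(A,b)
E
python3 - <<'E'
from h import *
m=bot.camera_model("top")
for n,p,z in(("eight",(367,236),.048),("mixer",(300,216),.07),("eighteen",(197,239),.048)): print(n,onz(m,p,z).round(3))
a=cv2.imread("pics/top0.png")
c=np.hstack([cv2.resize(a[165:265,260:345],None,fx=5,fy=5,interpolation=2),cv2.resize(a[205:265,340:395],None,fx=6,fy=6,interpolation=2)[:0+360].copy().__class__((1,)) if 0 else cv2.copyMakeBorder(cv2.resize(a[205:265,345:395],None,fx=7,fy=7,interpolation=2),0,80,0,0,0)])
print(c.shape);cv2.imwrite("pics/c0.png",c)
w=bot.camera_model("wrist");T=np.array(w["camera_from_world"]);o=bot.get_obs()
Rt=R.from_euler("xyz",o["tcp_rot"]).as_matrix()
print("cam in tool",(Rt.T@(-T[:3,:3].T@T[:3,3]-o["tool_pos"])).round(3),(Rt.T@T[:3,:3].T).round(3).tolist(),np.round(w["mtx"],0).tolist(),w["k1"]); print(Rt.round(3).tolist())
E
```

```text
eight [[ 0.468 -0.258  0.048]]
mixer [[ 0.523 -0.053  0.07 ]]
eighteen [[0.453 0.261 0.048]]
(500, 775, 3)
cam in tool [-0.    -0.068 -0.143] [[1.0, -0.001, 0.001], [0.0, 0.963, 0.27], [-0.001, -0.27, 0.963]] [[335.0, 0.0, 321.0], [0.0, 335.0, 244.0], [0.0, 0.0, 1.0]] -0.033781935452516995
[[0.232, 0.973, -0.0], [0.973, -0.232, -0.001], [-0.001, 0.0, -1.0]]
```

View pics/c0.png

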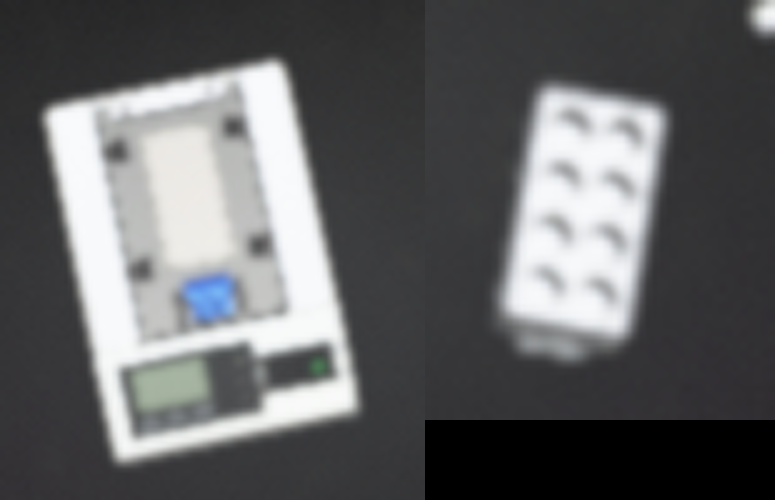

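The enlarged crop shows the mixer's back pointing up and slightly left, with a yaw of about +13°. The block is turned about -9°, and a tab on its near end could be either the tongue or the rib. I'll move in with the wrist camera to settle that.

Call:
send_rows --motion '[[[-15,35,-9,0,0,0,85],[-30,71,-18,0,0,0,85],[-45,106,-27,0,0,0,85],[-60,142,-36,0,0,0,85],[-75,177,-45,0,0,0,85],[-90,213,-54,0,0,0,85],[-105,248,-63,0,0,0,85],[-119,284,-70,0,0,0,85]]]'

```text
time_s: 0.77
tool_pos: [0.4004, 0.4493, 0.3019]
tcp_rot: [-3.141, -0.0, 1.337]
force: [0.3, 1.3, -0.2]
gripper_width: 0.0851
```

Call:
send_rows --motion '[[[-38,15,0,0,0,0,85],[-75,30,0,0,0,0,85],[-112,45,0,0,0,0,85],[-150,60,0,0,0,0,85],[-188,75,0,0,0,0,85],[-225,90,0,0,0,0,85],[-262,105,0,0,0,0,85],[-300,120,0,0,0,0,85]]]'

```text
time_s: 1.43
tool_pos: [0.4462, 0.1291, 0.3011]
tcp_rot: [-3.141, -0.0, 1.337]
force: [1.0, -0.7, 0.4]
gripper_width: 0.0851
```

Call:
send_rows --motion '[[[-35,10,0,0,0,0,85],[-70,20,0,0,0,0,85],[-105,30,0,0,0,0,85],[-140,40,0,0,0,0,85],[-175,50,0,0,0,1,85],[-210,60,0,0,0,2,85],[-245,70,0,0,0,-2,85],[-280,75,0,0,0,-4,85]]]'

```text
time_s: 2.1
tool_pos: [0.4544, -0.1606, 0.3013]
tcp_rot: [3.141, 0.0, 1.41]
force: [1.0, -0.1, -1.1]
gripper_width: 0.0849
```

```bash
python3 - <<'E'
from h import *
import pickle
o=bot.get_obs();m=bot.camera_model("wrist");im=bot.snapshot("wrist");cv2.imwrite("pics/w1.png",im[:,:,::-1]);pickle.dump(m,open("w1.pkl","wb"))
print(o["tool_pos"],o["tcp_rot"],np.round(o["q"],2),o["time_s"],proj(m,[[.468,-.258,.048],[.523,-.053,.07]]))
E
```

```text
[ 0.45437864 -0.16060113  0.30126409] [3.14131386e+00 4.37666679e-05 1.41007309e+00] [-0.62 -0.12  0.81  1.78  0.08  1.44  1.59] 2.1 [[243.7873148  232.61156809]
 [421.02378918 254.79894562]]
```

View pics/w1.png

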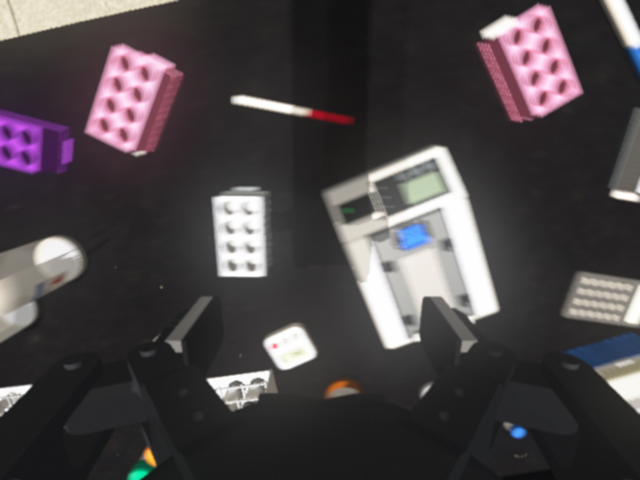

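The wrist view has the eight-well block at (242,235), with a small tab at its robot-side end near (245,189). The mixer is at (410,245), its catch at (412,236) and its rocker at (358,209). I'll zoom in on both.

```bash
python3 - <<'E'
from h import *
a=cv2.imread("pics/w1.png")
A=cv2.resize(a[175:290,195:290],None,fx=4,fy=4,interpolation=2)
B=cv2.resize(a[140:260,315:425],None,fx=4,fy=4,interpolation=2)
c=cv2.copyMakeBorder(A,0,480-A.shape[0],0,0,0) ;c=np.hstack([c,B[:480]]);print(c.shape)
cv2.imwrite("pics/c1.png",c)
E
```

```text
(480, 820, 3)
```

View pics/c1.png

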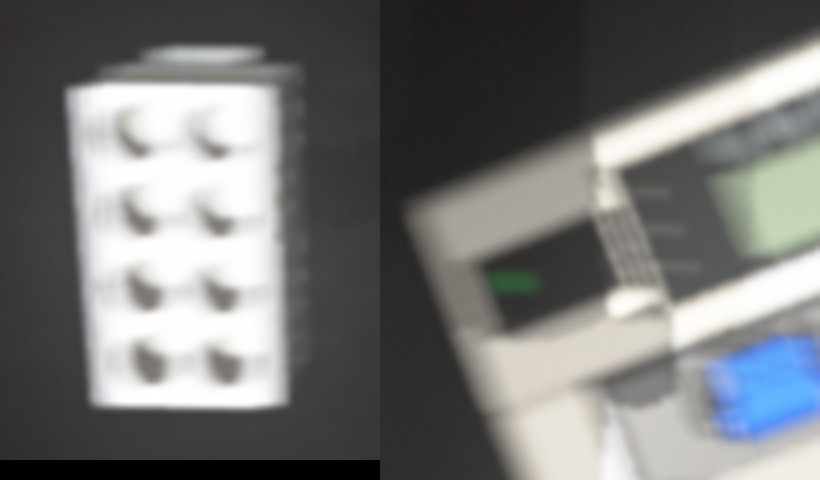

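```bash
python3 - <<'E'
from h import *
import pickle
m=pickle.load(open("w1.pkl","rb"));a=cv2.imread("pics/w1.png",0)
k=np.zeros_like(a);k[193:285,200:285]=(a[193:285,200:285]>165)*255
c=max(cv2.findContours(k,0,2)[0],key=cv2.contourArea)
r=cv2.minAreaRect(c)
W=onz(m,c.reshape(-1,2),.048)[:,:2]
r=cv2.minAreaRect((W*1000).astype(np.float32));print(r);bp=cv2.boxPoints(r)/1000
cx,cy=np.array(r[0])/1000
e=[bp[1]-bp[0],bp[2]-bp[1]];L=max(e,key=np.linalg.norm);L=L*np.sign(L[0]);psi=np.arctan2(L[1],L[0]);print("centre",cx,cy,"yaw",np.degrees(psi))
d=np.array([np.cos(psi),np.sin(psi),0]);n=np.array([-d[1],d[0],0]);C=np.array([cx,cy,0])
for nm,l,w,z in(("tongue",60,18,.005),("rib",57,15,.006),("foot",52,28,.0095)):
  for s in(-1,1): print(nm,"near",proj(m,C-d*l/1000+n*s*w/1000+[0,0,z]).round(1))
# tab segments
g=a[180:200,215:285].astype(int)
print("col 245",a[178:200,245],"\nrow187",a[187,222:275],"\nrow188",a[188,222:275])
# side far end
ms=bot.camera_model("side")
for nm,l,w,z in(("tongue",60,18,.005),("rib",57,15,.006),("foot",52,28,.0095)):
  for s in(-1,1): print(nm,"far side",proj(ms,C+d*l/1000+n*s*w/1000+[0,0,z]).round(1))
s=cv2.imread("pics/side0.png");cv2.imwrite("pics/c2.png",np.hstack([cv2.resize(s[232:292,232:277],None,fx=8,fy=8,interpolation=2),cv2.resize(s[225:285,310:360],None,fx=8,fy=8,interpolation=2)]))
E
```

```text
((473.01385498046875, -264.24261474609375), (60.61503982543945, 101.31116485595703), 80.28596496582031)
centre 0.4730138549804688 -0.26424261474609373 yaw -9.714055
tongue near [[231.  184.2]]
tongue near [[258.7 184.3]]
rib near [[233.3 186.6]]
rib near [[256.3 186.7]]
foot near [[222.8 190.7]]
foot near [[266.1 191. ]]
col 245 [ 54  54  56  56  56  56  56  68 109 164 194 193 170 147 140 132 126 147
 215 251 254 254] 
row187 [ 56  56  56  56  57  58  59  63  73  82  93 107 114 123 136 143 153 160
 164 163 163 163 164 164 164 165 164 164 165 165 163 160 157 151 142 133
 122 112  96  72  58  56  56  55  56  56  55  55  56  55  54  55  54] 
row188 [ 56  56  56  56  57  56  59  70  87 102 116 132 140 151 163 170 179 187
 191 190 191 192 193 194 195 195 195 196 196 196 192 185 180 171 160 149
 134 121 102  76  58  56  56  56  56  55  55  55  55  55  55  55  55]
tongue far side [[243.2 282.6]]
tongue far side [[257.9 282.5]]
rib far side [[244.5 281.5]]
rib far side [[256.8 281.4]]
foot far side [[239.3 279.1]]
foot far side [[262.1 279. ]]
```

View pics/c2.png

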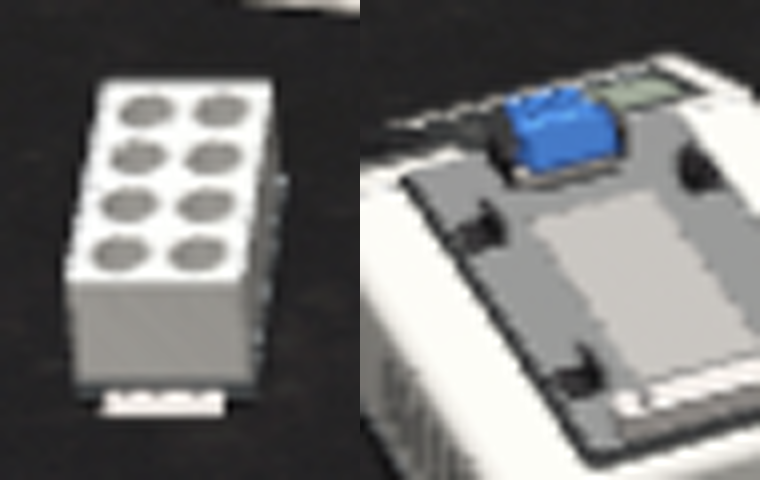

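The side crop shows a bright steel tongue, 15.6 px wide and standing out 3.5 px, at the block's far end. The near tab stands out only 4.3 px, where a tongue would show 6.5, so it is the rib. The block's x axis is therefore at about -9.7° and its tongue points away from the robot. Next is a closer look at the mixer.

Call:
send_rows --motion '[[[20,3,15,0,0,-4,85],[40,6,30,0,0,-8,85],[60,9,45,0,0,-12,85],[80,12,60,0,0,-16,85],[100,16,75,0,0,-20,85],[114,18,80,0,0,-22,85],[114,18,80,0,0,-22,85],[114,18,80,0,0,-22,85]]]'

```text
time_s: 2.82
tool_pos: [0.4909, -0.0491, 0.2214]
tcp_rot: [-3.141, 0.001, 1.79]
force: [0.5, -0.7, -0.6]
gripper_width: 0.0852
```

```bash
python3 - <<'E'
from h import *
import pickle
o=bot.get_obs();m=bot.camera_model("wrist");im=bot.snapshot("wrist");cv2.imwrite("pics/w2.png",im[:,:,::-1]);pickle.dump(m,open("w2.pkl","wb"))
print(o["tool_pos"],o["tcp_rot"],np.round(o["q"],2),o["time_s"],proj(m,[[.523,-.053,.07]]))
E
```

```text
[ 0.49088394 -0.04907295  0.22142533] [-3.14066707e+00  7.33545338e-04  1.79029145e+00] [-0.73 -0.01  0.75  1.88  0.01  1.27  1.8 ] 2.8167 [[309.64846164 260.61078616]]
```

View pics/w2.png

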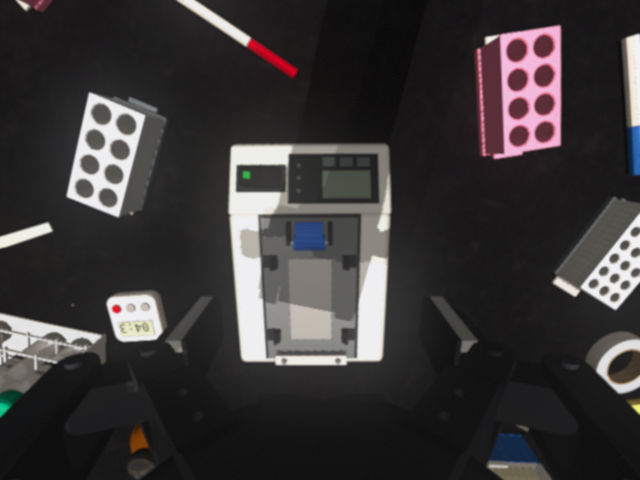

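The wrist view is sharp. The mixer spans columns 230–390, with guides near (269,262), (349,262), (273,337) and (346,336). The lip strip is at rows 355–365, the blue catch at (309,235) and the green mark at (246,175). I'll zoom on the nest to get exact pixels.

```bash
python3 - <<'E'
from h import *
a=cv2.imread("pics/w2.png")
cv2.imwrite("pics/c3.png",cv2.resize(a[215:370,225:395],None,fx=3.8,fy=3.8,interpolation=2))
E
```

```text
(no output)
```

View pics/c3.png

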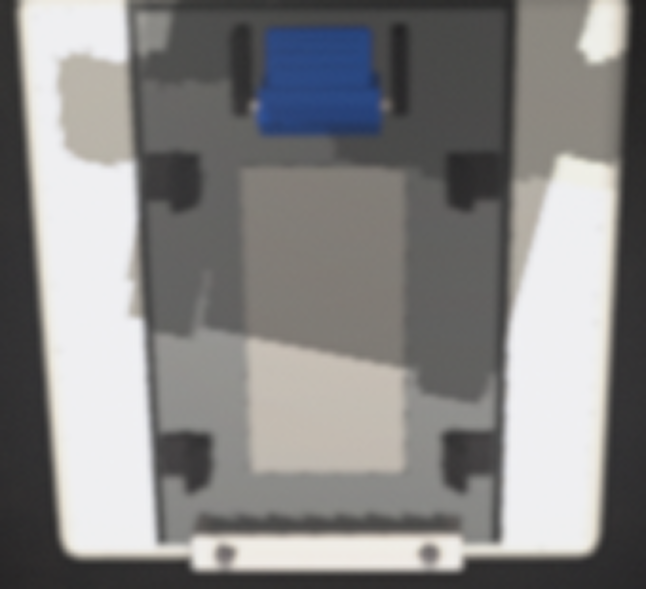

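The crop shows the lip's front edge at crop row 535 and columns 192–463. The guides' inner faces are at columns 201 and 447 in front and 212 and 443 at the back. The light floor patch spans (240–408, 168–472).

```bash
python3 - <<'E'
from h import *
import pickle
m=pickle.load(open("w2.pkl","rb"))
f=lambda x,y:(x/3.8+225-.37,y/3.8+215-.37)
def w(x,y,z): return onz(m,f(x,y),z)[0]
L=[w(192,535,.078),w(463,535,.078)]
mid=(L[0]+L[1])/2;d=L[0]-L[1]; # image left = mixer right (-y)
print("lip ends",np.round(L,4),"w",np.linalg.norm(d),"mid",mid)
v=L[1]-L[0];print("yaw lip",np.degrees(np.arctan2(v[1],v[0]))-90)
P=[w(242,168,.068),w(405,168,.068),w(408,472,.068),w(250,472,.068)]
pc=np.mean(P,0);ax=(P[2]+P[3]-P[0]-P[1])/2;print("patch c",pc,"len",np.linalg.norm(ax),"w",np.linalg.norm(P[1]-P[0]),"yaw",np.degrees(np.arctan2(ax[1],ax[0])))
for z in(.068,.079):
  G=[w(201,182,z),w(447,182,z),w(443,462,z),w(212,462,z)]
  gc=np.mean(G,0);ax=(G[2]+G[3]-G[0]-G[1])/2;print("guides",z,gc,"gap",np.linalg.norm(G[1]-G[0]),np.linalg.norm(G[2]-G[3]),"len",np.linalg.norm(ax),"yaw",np.degrees(np.arctan2(ax[1],ax[0])))
a=cv2.imread("pics/w2.png");hsv=cv2.cvtColor(a,cv2.COLOR_BGR2HSV)
k=cv2.inRange(hsv[150:200,230:260],(45,100,50),(80,255,255));y,x=np.nonzero(k);g=onz(m,(x.mean()+230,y.mean()+150),.059)[0];print("green",x.mean()+230,y.mean()+150,g)
# white-body corners/edges: deck sides at z=.064
g8=cv2.cvtColor(a,cv2.COLOR_BGR2GRAY)
for r in(230,250,300,330):
  row=g8[r,215:405].astype(int);i=np.nonzero(row>110)[0];print(r,onz(m,[(215+i[0],r),(215+i[-1],r)],.064)[:,:2].round(4).tolist())
# eight block top in this view
E
```

```text
lip ends [[ 0.6236 -0.066   0.078 ]
 [ 0.6084  0.0023  0.078 ]] w 0.06998288103252599 mid [ 0.61599727 -0.03181245  0.078     ]
yaw lip 12.596071928296212
patch c [ 0.56292061 -0.04373393  0.068     ] len 0.08408157503942919 w 0.03983621764003435 yaw 12.993250231787798
guides 0.068 [ 0.56327193 -0.04380423  0.068     ] gap 0.06032158572247816 0.06057575723680161 len 0.07750775898779132 yaw 12.6930756706867
guides 0.079 [ 0.55811739 -0.04455995  0.079     ] gap 0.05808095062070579 0.05832568097710805 len 0.07462874638612095 yaw 12.693075670686683
green 245.8939393939394 174.5909090909091 [ 0.45976121 -0.12525475  0.059     ]
230 [[0.5119, -0.1306], [0.4804, 0.0114]]
250 [[0.5306, -0.1259], [0.4993, 0.0147]]
300 [[0.5804, -0.1147], [0.5487, 0.0275]]
330 [[0.6127, -0.1078], [0.5807, 0.0354]]
```

```bash
python3 - <<'E'
from h import *
import pickle
m=pickle.load(open("w2.pkl","rb"));a=cv2.imread("pics/w2.png",0)
for t in(150,190,215):
  k=np.zeros_like(a);k[85:222,60:170]=(a[85:222,60:170]>t)*255
  c=max(cv2.findContours(k,0,1)[0],key=cv2.contourArea).reshape(-1,2)
  W=onz(m,c,.048)[:,:2];r=cv2.minAreaRect((W*1000).astype(np.float32));print(t,r)
E
```

```text
150 ((473.07733154296875, -259.53643798828125), (52.86214065551758, 101.0126724243164), 79.7912368774414)
190 ((473.0423583984375, -259.5359191894531), (51.82146453857422, 99.98355102539062), 79.80882263183594)
215 ((472.99737548828125, -259.5364990234375), (51.10692596435547, 99.23001098632812), 79.88153839111328)
```

Call:
send_rows --motion '[[[-34,-11,8,0,0,4,85],[-68,-22,18,0,0,8,85],[-102,-33,28,0,0,12,85],[-136,-44,40,0,0,16,85],[-170,-54,55,0,0,20,85],[-201.4,-63.4,70,0,0,22.8,85],[-201.4,-63.4,70,0,0,22.8,85],[-201.4,-63.4,70,0,0,22.8,85]]]'

```text
time_s: 3.53
tool_pos: [0.4713, -0.263, 0.1515]
tcp_rot: [-3.141, 0.002, 1.386]
force: [0.6, 0.1, 0.2]
gripper_width: 0.0851
```

```bash
python3 - <<'E'
from h import *
import pickle
o=bot.get_obs();m=bot.camera_model("wrist");im=bot.snapshot("wrist");cv2.imwrite("pics/w3.png",im[:,:,::-1])
print(o["tool_pos"],np.degrees(o["tcp_rot"]),np.round(o["q"],2),o["time_s"])
c,s=np.cos(np.radians(-10.2)),np.sin(np.radians(-10.2))
for l,w in((50,26),(50,-26),(-50,26),(-50,-26)): print(proj(m,[.473+(l*c-w*s)/1000,-.2595+(l*s+w*c)/1000,.048]).round(0))
E
```

```text
[ 0.47129508 -0.263028    0.15150699] [-1.79953838e+02  9.73129019e-02  7.93849764e+01] [-0.41  0.24  0.96  1.87 -0.21  1.14  2.01] 3.5333
[[359. 304.]]
[[294. 304.]]
[[362. 177.]]
[[290. 178.]]
```

View pics/w3.png

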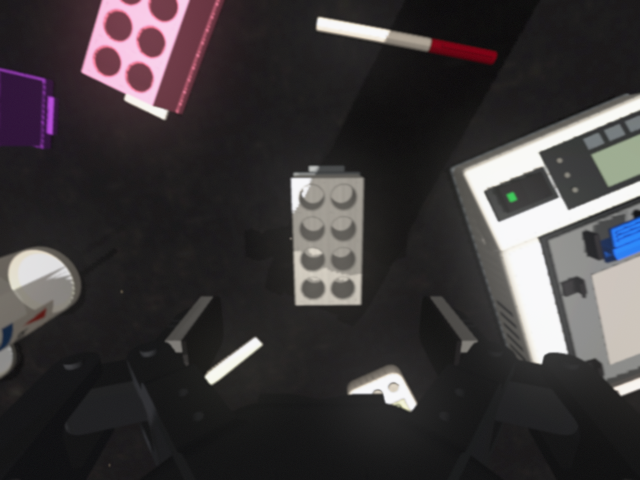

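The block sits exactly where predicted, with corners at (291,178), (363,178), (361,305) and (295,305). I'll descend over it.

Call:
send_rows --motion '[[[3.7,1,20,0,0,-0.4,85],[3.7,1,40,0,0,-0.4,85],[3.7,1,60,0,0,-0.4,85],[3.7,1,80,0,0,-0.4,85],[3.7,1,95,0,0,-0.4,85],[3.7,1,110,0,0,-0.4,85],[3.7,1,115,0,0,-0.4,85],[3.7,1,115,0,0,-0.4,85]]]'

```text
time_s: 4.25
tool_pos: [0.4748, -0.2549, 0.0362]
tcp_rot: [-3.141, -0.001, 1.401]
force: [0.4, -0.1, -0.8]
gripper_width: 0.085
```

Call:
send_rows --motion '[[[-4,-1,5,0,0,0.4,85],[-4,-1,12,0,0,0.4,85],[-4,-1,18,0,0,0.4,85],[-4,-1,24,0,0,0.4,85],[-4,-1,24,0,0,0.4,85],[-4,-1,24,0,0,0.4,85],[-4,-1,24,0,0,0.4,85],[-4,-1,24,0,0,0.4,85]]]'

```text
time_s: 4.92
tool_pos: [0.4732, -0.2599, 0.0126]
tcp_rot: [3.141, 0.0, 1.393]
force: [0.3, 0.6, -0.3]
gripper_width: 0.0849
```

Call:
send_rows --motion '[[[0,0,0,0,0,0,60],[0,0,0,0,0,0,45],[0,0,0,0,0,0,40],[0,0,0,0,0,0,40],[0,0,0,0,0,0,40],[0,0,0,0,0,0,40],[0,0,0,0,0,0,40],[0,0,0,0,0,0,40]]]' --squeeze 80

```text
time_s: 5.58
tool_pos: [0.4733, -0.2598, 0.0128]
tcp_rot: [3.141, -0.0, 1.393]
force: [-1.7, 0.9, 4.9]
gripper_width: 0.0506
```

Call:
send_rows --motion '[[[0,0,-5,0,0,0,40],[0,0,-20,0,0,0,40],[0,0,-45,0,0,0,40],[0,0,-75,0,0,0,40],[0,0,-105,0,0,0,40],[0,0,-128,0,0,0,40],[0,0,-138,0,0,0,40],[0,0,-138,0,0,0,40]]]'

```text
time_s: 6.25
tool_pos: [0.4739, -0.2602, 0.1521]
tcp_rot: [3.138, -0.0, 1.393]
force: [0.3, -0.8, -4.6]
gripper_width: 0.0506
```

```bash
python3 - <<'E'
from h import *
import pickle
o=bot.get_obs();m=bot.camera_model("wrist");im=bot.snapshot("wrist");cv2.imwrite("pics/w4.png",im[:,:,::-1]);pickle.dump((m,o),open("w4.pkl","wb"))
print(o["tool_pos"],np.degrees(o["tcp_rot"]),o["gripper_width"],o["force"],o["time_s"])
Rt=R.from_euler("xyz",o["tcp_rot"]).as_matrix();p=o["tool_pos"]
# block origin in tool frame assumed (0,0,.0126 below) ; project rim corners
for y in(50,-50):
  for x in(26,-26): print(proj(m,p+Rt@np.array([x,y,.0126*1000-48])/1000).round(1))
cv2.imwrite("pics/c4.png",np.hstack([im[:,:,::-1][150:420,215:425]]).repeat(2,0).repeat(2,1))
E
```

```text
[ 0.47394127 -0.26018309  0.15207527] [ 1.79813817e+02 -2.19618707e-02  7.98147180e+01] 0.050581261215768315 [ 0.2750361  -0.82751342 -4.61369338] 6.25
[[385.2 450.9]]
[[258.  451.1]]
[[402.1 207.9]]
[[241.1 208. ]]
```

View pics/c4.png

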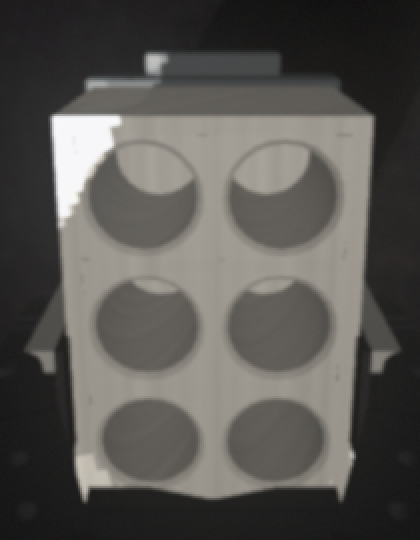

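The block is held straight. Its front top edge is at row 207.5, as predicted, and the front tab is about 68 px wide, which fits the 30 mm rib, so the tongue points forward. Next I'll work out the hooking poses.

```bash
cat >> h.py <<'E'
N=np.array([.5628,-.0438,.068]);YAW=12.7;OFF=.0126
def goal(tx,ty,tz,tilt):
    Rb=R.from_euler("z",YAW,degrees=True)*R.from_euler("y",tilt,degrees=True)
    Rn=R.from_euler("z",YAW,degrees=True)
    p=N+Rn.apply(np.array([tx,ty,tz])/1000)+Rb.apply([-.06,0,OFF])
    B=Rb.as_matrix();return p,np.c_[B[:,1],B[:,0],-B[:,2]]
def row(g,o=None):
    o=o or bot.get_obs();Rt=R.from_euler("xyz",o["tcp_rot"]);p,G=g
    return Rt.inv().apply(p-o["tool_pos"])*1000,(Rt.inv()*R.from_matrix(G)).as_rotvec(degrees=True)
def now():
    o=bot.get_obs();Rt=R.from_euler("xyz",o["tcp_rot"]).as_matrix();B=np.c_[Rt[:,1],Rt[:,0],-Rt[:,2]]
    Rn=R.from_euler("z",YAW,degrees=True).as_matrix();t=o["tool_pos"]-B@[-.06,0,OFF];r=t-B@[.117,0,0]
    print("t",o["time_s"],"tongue",((Rn.T@(t-N))*1000).round(2),"rib",((Rn.T@(r-N))*1000).round(2),"F nest",(Rn.T@o["force"]).round(1),"M",np.round(o["moment"],2),"eul block",R.from_matrix(Rn.T@B).as_euler("ZYX",degrees=True).round(2))
E
python3 -c "
from h import *
now()
for g in((46,0,45,0),(46,0,30,17)): print(*[x.round(1) for x in row(goal(*g))],goal(*g)[0])"
```

```text
t 6.3 tongue [ -79.5  -214.07   69.79] rib [-187.31 -168.6    69.67] F nest [ 0.2  0.5 -5.5] M [-0.    0.01 -0.03] eul block [-22.87  -0.06   0.04]
[222.7  37.2  24.9] [  0.1  -0.  -22.9] [ 0.54914252 -0.04687785  0.1256    ]
[225.1  43.   22.9] [ 16.8  -3.4 -22.7] [ 0.55529385 -0.04549159  0.12759174]
```

Call:
send_rows --motion '[[[25,5,-10,0,0,-3,40],[60,11,-10,3,0,-7,40],[95,17,-10,6,-1,-12,40],[130,24,-10,9,-1,-16,40],[165,31,-8,12,-2,-19,40],[195,37,-5,15,-3,-22,40],[225,43,0,16.8,-3.4,-22.7,40],[225,43,0,16.8,-3.4,-22.7,40]]]'

```text
time_s: 6.97
tool_pos: [0.5565, -0.0364, 0.145]
tcp_rot: [-2.838, -0.005, 1.804]
force: [-0.7, 1.1, -5.5]
gripper_width: 0.0511
```

Call:
send_rows --motion '[[[0,0,0,0,0,0,40],[0,0,0,0,0,0,40],[0,0,0,0,0,0,40],[0,0,0,0,0,0,40],[0,0,0,0,0,0,40],[0,0,0,0,0,0,40],[0,0,0,0,0,0,40],[0,0,0,0,0,0,40]]]'

```text
time_s: 7.63
tool_pos: [0.5551, -0.0461, 0.1505]
tcp_rot: [-2.845, -0.0, 1.792]
force: [0.4, 0.1, -5.4]
gripper_width: 0.0512
```

```bash
python3 - <<'E'
from h import *
now()
for g in((48,0,12,17),(48,0,4,17),(48,0,-2,17)): print(*[x.round(1) for x in row(goal(*g))])
E
```

```text
t 7.6333 tongue [45.7  -0.61 52.9 ] rib [-66.18  -0.53  87.12] F nest [ 0.4 -0.  -5.4] M [ 0.14 -0.59  0.02] eul block [-4.0e-02  1.7e+01  1.0e-02]
[ 0.6 14.2 38.4] [-0. -0. -0.]
[ 0.6 16.5 46.1] [-0. -0. -0.]
[ 0.6 18.3 51.8] [-0. -0. -0.]
```

Call:
send_rows --motion '[[[0.6,4,10,0,0,0,40],[0.6,8,20,0,0,0,40],[0.6,11,30,0,0,0,40],[0.6,14.2,38.4,0,0,0,40],[0.6,15.5,42,0,0,0,40],[0.6,16.5,46,0,0,0,40],[0.6,16.5,46,0,0,0,40],[0.6,16.5,46,0,0,0,40]]]'

```text
time_s: 8.3
tool_pos: [0.5573, -0.045, 0.1015]
tcp_rot: [-2.844, 0.0, 1.792]
force: [0.4, 0.0, -5.0]
gripper_width: 0.051
```

```bash
python3 - <<'E'
from h import *
now();m=bot.camera_model("side")
for n in("side","wrist"): cv2.imwrite(f"pics/{n}5.png",bot.snapshot(n)[:,:,::-1])
s=cv2.imread("pics/side5.png")[215:305,285:400];w=cv2.imread("pics/wrist5.png")[130:430,190:450]
cv2.imwrite("pics/c5.png",np.hstack([cv2.resize(s,(510,400),interpolation=2),cv2.resize(w,(290,400)[0:2] and (290,335)) if 0 else cv2.copyMakeBorder(cv2.resize(w,(290,335)),0,65,0,0,0)]))
for g in((48,0,1,17),(48,0,-2,17)): print(*[x.round(1) for x in row(goal(*g))])
E
```

```text
t 8.3 tongue [ 4.803e+01 -2.000e-02  3.880e+00] rib [-6.383e+01  5.000e-02  3.816e+01] F nest [ 0.4 -0.1 -5. ] M [ 0.1  -0.6  -0.01] eul block [-4.000e-02  1.704e+01 -1.000e-02]
[0.1 0.7 3.3] [ 0.  0. -0.]
[0.1 1.6 6.2] [ 0.  0. -0.]
```

View pics/c5.png

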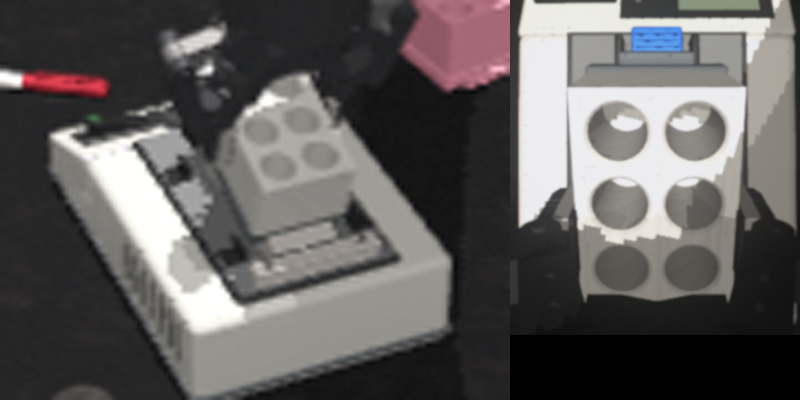

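The side crop shows the tongue over the floor just ahead of the lip. The wrist crop shows the block centred on the blue catch, both near column 657. I'll lower to touch.

Call:
send_rows --motion '[[[0.1,0.4,1.5,0,0,0,40],[0.1,0.7,3,0,0,0,40],[0.1,1,4,0,0,0,40],[0.1,1.2,4.6,0,0,0,40],[0.1,1.3,5,0,0,0,40],[0.1,1.3,5,0,0,0,40],[0.1,1.3,5,0,0,0,40],[0.1,1.3,5,0,0,0,40]]]'

```text
time_s: 9.07
tool_pos: [0.557, -0.0449, 0.0966]
tcp_rot: [-2.844, -0.0, 1.792]
force: [-1.5, 1.4, 0.5]
gripper_width: 0.0508
```

```bash
python3 -c "
from h import *
now()
for g in((48,0,-2,17),(62,0,-1,17)): print(*[x.round(1) for x in row(goal(*g))])"
```

```text
t 9.0667 tongue [47.8   0.2  -1.03] rib [-64.07   0.26  33.23] F nest [-1.2  1.7  0.5] M [ 0.28 -0.06 -0.01] eul block [-0.03 17.03  0.  ]
[-0.2  0.5  0.9] [-0. -0. -0.]
[-0.2 13.6 -4.2] [-0. -0. -0.]
```

Contact is about 5 N at z -1 mm, which matches the model. I'll slide back.

Call:
send_rows --motion '[[[0,1.6,-0.5,0,0,0,40],[0,3.2,-1,0,0,0,40],[0,4.8,-1.5,0,0,0,40],[0,6.4,-2,0,0,0,40],[0,8,-2.5,0,0,0,40],[0,9.4,-2.9,0,0,0,40],[0,9.4,-2.9,0,0,0,40],[0,9.4,-2.9,0,0,0,40]]]'

```text
time_s: 9.73
tool_pos: [0.5669, -0.0429, 0.0964]
tcp_rot: [-2.845, 0.0, 1.792]
force: [-3.5, -0.8, 1.8]
gripper_width: 0.0509
```

```bash
python3 -c "
from h import *
now()"
```

```text
t 9.7333 tongue [57.92 -0.06 -1.15] rib [-5.396e+01  2.000e-02  3.307e+01] F nest [-3.6 -0.   1.8] M [-0.23  0.33  0.03] eul block [-0.04 17.01 -0.03]
```

Call:
send_rows --motion '[[[0,0.8,-0.25,0,0,0,40],[0,1.5,-0.45,0,0,0,40],[0,2,-0.6,0,0,0,40],[0,2.4,-0.7,0,0,0,40],[0,2.4,-0.7,0,0,0,40],[0,2.4,-0.7,0,0,0,40],[0,2.4,-0.7,0,0,0,40],[0,2.4,-0.7,0,0,0,40]]]'

```text
time_s: 10.4
tool_pos: [0.5684, -0.0425, 0.0965]
tcp_rot: [-2.843, -0.0, 1.791]
force: [-6.8, -1.2, 5.1]
gripper_width: 0.0509
```

```bash
python3 -c "
from h import *
now()
for a in(14,10,6,3,0): print(a,*[x.round(1) for x in row(goal(60.2,0,-1+a/17*.3 if a else 0,a))])"
```

```text
t 10.4 tongue [ 5.934e+01 -1.000e-02 -1.160e+00] rib [-52.47   0.09  33.28] F nest [-6.9  0.3  5.1] M [-0.28  1.31 -0.  ] eul block [-5.000e-02  1.711e+01  1.000e-02]
14 [-0.   0.1  2.6] [-3.1 -0.  -0.1]
10 [-0.  -0.4  7. ] [-7.1 -0.  -0.1]
6 [-0.  -0.6 11.3] [-11.1  -0.   -0.1]
3 [-0.  -0.5 14.6] [-14.1  -0.   -0.1]
0 [-0.  -0.6 16.9] [-17.1  -0.   -0.1]
```

It stopped with about 7 N against the wall, so the tongue is hooked. Now I'll swing the front down to where the rib meets the catch.

```bash
python3 -c "
from h import *
for a,z in((15,-1),(13,-1),(11,-1),(10,-1),(9,-1),(8,-1),(6,-1),(4,-1),(2,-1),(0,-1),(-1,-2)): print(a,*[x.round(1) for x in row(goal(59.5,0,z,a))])"
```

```text
15 [-0.  -0.3  2. ] [-2.1 -0.  -0.1]
13 [-0.  -0.6  4.1] [-4.1 -0.  -0.1]
11 [-0.  -0.9  6.3] [-6.1 -0.  -0.1]
10 [-0.  -1.   7.3] [-7.1 -0.  -0.1]
9 [-0.  -1.1  8.4] [-8.1 -0.  -0.1]
8 [-0.  -1.1  9.5] [-9.1 -0.  -0.1]
6 [-0.  -1.2 11.6] [-11.1  -0.   -0.1]
4 [-0.  -1.2 13.7] [-13.1  -0.   -0.1]
2 [-0.  -1.1 15.9] [-15.1  -0.   -0.1]
0 [-0.  -0.9 18. ] [-17.1  -0.   -0.1]
-1 [-0.  -0.5 20. ] [-18.1  -0.   -0.1]
```

Call:
send_rows --motion '[[[0,-0.3,2,-2.1,0,0,40],[0,-0.6,4.1,-4.1,0,0,40],[0,-0.8,5.2,-5.1,0,0,40],[0,-0.9,6.3,-6.1,0,0,40],[0,-1,7.3,-7.1,0,0,40],[0,-1.1,8.4,-8.1,0,0,40],[0,-1.1,8.4,-8.1,0,0,40],[0,-1.1,8.4,-8.1,0,0,40]]]' --squeeze 120

```text
time_s: 11.07
tool_pos: [0.5654, -0.0432, 0.0888]
tcp_rot: [-2.986, 0.0, 1.792]
force: [-5.1, -3.2, 4.3]
gripper_width: 0.0505
```

```bash
python3 -c "
from h import *
now()
for a,z in((8,-1),(7,-1),(6,-1),(4,-1),(2,-1),(0,-1),(-1,-1),(-2,-1)): print(a,*[x.round(1) for x in row(goal(59.5,0,z,a))])"
```

```text
t 11.0667 tongue [59.98  0.   -0.94] rib [-55.6    0.1   17.24] F nest [-5.6 -2.   4.3] M [-0.43  0.87 -0.05] eul block [-0.05  8.94 -0.  ]
8 [-0.  -0.7  1.1] [-0.9 -0.  -0. ]
7 [-0.  -0.9  2.2] [-1.9 -0.  -0. ]
6 [-0.1 -1.   3.2] [-2.9 -0.  -0. ]
4 [-0.1 -1.3  5.3] [-4.9 -0.  -0. ]
2 [-0.1 -1.5  7.5] [-6.9 -0.  -0. ]
0 [-0.1 -1.7  9.6] [-8.9 -0.  -0. ]
-1 [-0.1 -1.7 10.7] [-9.9 -0.  -0. ]
-2 [-0.1 -1.8 11.7] [-10.9  -0.   -0. ]
```

Call:
send_rows --motion '[[[0,-0.3,1.1,-0.9,0,0,40],[0,-0.4,2.2,-1.9,0,0,40],[0,-0.5,3.2,-2.9,0,0,40],[0,-0.6,4.3,-3.9,0,0,40],[0,-0.7,5.3,-4.9,0,0,40],[0,-0.8,6.4,-5.9,0,0,40],[0,-0.9,7.5,-6.9,0,0,40],[0,-0.9,7.5,-6.9,0,0,40]]]'

```text
time_s: 11.73
tool_pos: [0.5637, -0.0437, 0.0823]
tcp_rot: [-3.108, -0.0, 1.792]
force: [-8.9, -2.0, 10.1]
gripper_width: 0.0504
```

```bash
python3 -c "
from h import *
now()
for a,z in((2,0),(1,0),(0,0),(-1,0),(-2,0)): print(a,*[x.round(1) for x in row(goal(59.5,0,z,a))])"
```

```text
t 11.7333 tongue [60.49 -0.12 -0.36] rib [-5.644e+01 -1.000e-02  3.610e+00] F nest [-9.1 -0.  10.1] M [-0.42  1.11  0.1 ] eul block [-0.05  1.95  0.03]
2 [ 0.1 -1.  -0.4] [ 0.1 -0.  -0.1]
1 [ 0.1 -1.2  0.7] [-0.9 -0.  -0.1]
0 [ 0.1 -1.4  1.7] [-1.9 -0.  -0.1]
-1 [ 0.1 -1.6  2.8] [-2.9 -0.  -0.1]
-2 [ 0.1 -1.7  3.8] [-3.9 -0.  -0.1]
```

Call:
send_rows --motion '[[[0,-0.2,0.6,-0.6,0,0,40],[0,-0.4,1.2,-1.2,0,0,40],[0,-0.6,1.8,-1.9,0,0,40],[0,-0.7,2.3,-2.4,0,0,40],[0,-0.8,2.8,-2.9,0,0,40],[0,-0.8,2.8,-2.9,0,0,40],[0,-0.8,2.8,-2.9,0,0,40],[0,-0.8,2.8,-2.9,0,0,40]]]'

```text
time_s: 12.4
tool_pos: [0.5638, -0.0436, 0.0809]
tcp_rot: [3.125, -0.001, 1.792]
force: [-9.6, 0.8, 28.7]
gripper_width: 0.0504
```

```bash
python3 - <<'E'
from h import *
now()
a=bot.snapshot("wrist")[:,:,::-1];cv2.imwrite("pics/w6.png",a);cv2.imwrite("pics/c6.png",cv2.resize(a[60:320,180:460],None,fx=2.3,fy=2.3,interpolation=2))
E
```

```text
t 12.4 tongue [61.21 -0.09  1.29] rib [-5.577e+01 -4.000e-02 -6.300e-01] F nest [-9.2  2.9 28.7] M [-0.45  3.44 -0.17] eul block [-0.02 -0.94  0.03]
```

View pics/c6.png

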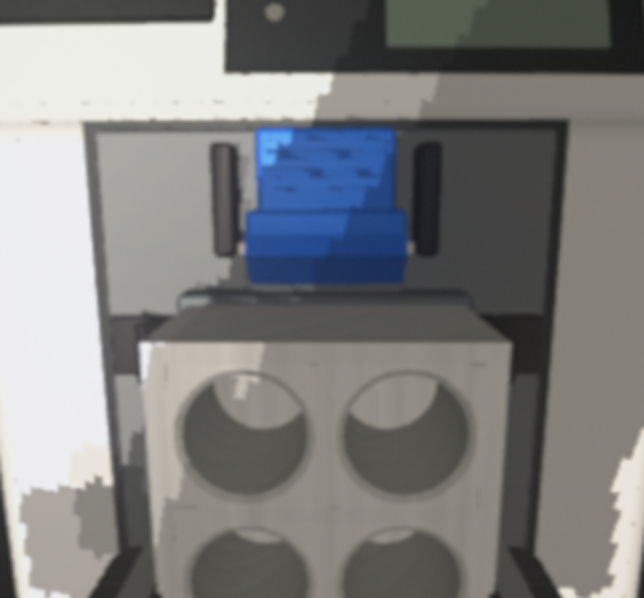

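My picture budget is now used up. The last crop shows the rib hidden beneath the blue catch nose, whose edge is at crop row 283, so it appears to have clicked. I'll check the catch numerically, comparing its nose with where it was at rest.

```bash
cat >> h.py <<'E'
def nose(a,m,roi):
    h=cv2.cvtColor(a,cv2.COLOR_BGR2HSV);k=cv2.inRange(h,(100,120,40),(130,255,255));kk=np.zeros_like(k);y0,y1,x0,x1=roi;kk[y0:y1,x0:x1]=k[y0:y1,x0:x1]
    y,x=np.nonzero(kk);Rn=R.from_euler("z",-YAW,degrees=True);c=int((x.min()+x.max())/2)
    ys=[y[x==i].max() for i in range(c-8,c+9)];yt=[y[x==i].min() for i in range(c-8,c+9)]
    print("nose",(Rn.apply(onz(m,(c,np.mean(ys)+.5),.068+.0085)-N)*1000).round(1),"top edge",(Rn.apply(onz(m,(c,np.mean(yt)-.5),.068+.02)-N)*1000).round(1),x.min(),x.max())
E
python3 - <<'E'
from h import *
import pickle
nose(cv2.imread("pics/w2.png"),pickle.load(open("w2.pkl","rb")),(215,262,280,340))
nose(cv2.imread("pics/w6.png"),bot.camera_model("wrist"),(100,200,270,370))
now()
for a,z in((0,0),): print(a,*[x.round(1) for x in row(goal(60,0,z,a))])
E
```

```text
nose [[-53.5  -1.3   8.5]] top edge [[-81.4  -0.5  20. ]] 293 324
nose [[-53.5  -0.3   8.5]] top edge [[-80.1  -0.3  20. ]] 287 356
t 12.45 tongue [61.21 -0.08  1.28] rib [-5.577e+01 -3.000e-02 -6.400e-01] F nest [-9.4  2.  27.5] M [-0.43  3.41 -0.19] eul block [-0.03 -0.94  0.04]
0 [ 0.1 -1.   0.3] [ 0.9 -0.  -0. ]
```

The catch nose is at -53.5 mm, the same as at rest, so the block has clicked home. I'll unload and release.

Call:
send_rows --motion '[[[0,-0.4,-0.5,0.5,0,0,40],[0,-0.8,-1,0.9,0,0,40],[0,-1,-1.5,0.9,0,0,40],[0,-1,-1.5,0.9,0,0,40],[0,-1,-1.5,0.9,0,0,85],[0,-1,-1.5,0.9,0,0,85],[0,-1,-1.5,0.9,0,0,85],[0,-1,-1.5,0.9,0,0,85]]]'

```text
time_s: 13.12
tool_pos: [0.5617, -0.0436, 0.0798]
tcp_rot: [-3.141, -0.0, 1.792]
force: [-0.5, -0.2, 0.5]
gripper_width: 0.0848
```

Call:
send_rows --motion '[[[0,0,0,0,0,0,85],[0,0,-4,0,0,0,85],[0,0,-15,0,0,0,85],[0,0,-35,0,0,0,85],[0,0,-60,0,0,0,85],[0,0,-85,0,0,0,85],[0,-15,-110,0,0,0,85],[0,-25,-120,0,0,0,85]]]'

```text
time_s: 13.78
tool_pos: [0.5383, -0.0503, 0.204]
tcp_rot: [3.138, 0.001, 1.791]
force: [1.5, -0.9, 0.4]
gripper_width: 0.085
```

Call:
send_rows --motion '[[[0,0,0,0,0,0,0],[0,0,0,0,0,0,0],[0,0,0,0,0,0,0],[0,0,0,0,0,0,0],[0,0,0,0,0,0,0],[0,0,0,0,0,0,0],[0,0,0,0,0,0,0],[0,0,0,0,0,0,0]]]'

```text
time_s: 14.45
tool_pos: [0.5374, -0.0493, 0.1998]
tcp_rot: [-3.14, 0.0, 1.792]
force: [0.7, 0.5, 1.4]
gripper_width: -0.0001
```

```bash
python3 - <<'E'
from h import *
import pickle
o=bot.get_obs();m=bot.camera_model("wrist");a=bot.snapshot("wrist")[:,:,::-1].copy();cv2.imwrite("pics/w7.png",a);pickle.dump(m,open("w7.pkl","wb"))
print(o["tool_pos"],np.degrees(o["tcp_rot"]),o["force"],o["gripper_width"],o["time_s"])
c,s=np.cos(np.radians(YAW)),np.sin(np.radians(YAW))
P=lambda x,y,z:proj(m,N+[(x*c-y*s)/1000,(x*s+y*c)/1000,z/1000])[0].round(1)
print("nose pred",P(-53,14,8.5),P(-53,-14,8.5),"top",[P(x,y,48) for x in(-50,50) for y in(-26,26)])
h=cv2.cvtColor(a,cv2.COLOR_BGR2HSV)
k=cv2.inRange(h,(100,120,40),(130,255,255));n,l,st,ce=cv2.connectedComponentsWithStats(k);print("blue",[st[i].tolist() for i in range(1,n) if st[i][4]>60])
k=cv2.inRange(h,(45,100,50),(80,255,255));n,l,st,ce=cv2.connectedComponentsWithStats(k);print("green",[(st[i].tolist(),ce[i].round(1).tolist(),onz(m,ce[i],.059).round(4).tolist()) for i in range(1,n) if st[i][4]>8])
E
```

```text
[ 0.53742836 -0.04931533  0.19978618] [-1.79935247e+02  2.13970232e-02  1.02667085e+02] [0.73773314 0.46864956 1.396889  ] -0.00014148671369068714 14.45
nose pred [338.6 203.4] [303.5 203.4] top [array([283.2, 216.6]), array([359. , 216.5]), array([287.4, 344.9]), array([355.1, 344.8])]
blue [[303, 169, 36, 34, 1097]]
green [([246, 115, 9, 9, 71], [250.2, 118.8], [[0.4596, -0.125, 0.059]]), ([0, 367, 10, 30, 197], [3.6, 381.4], [[0.7649, -0.3356, 0.059]])]
```

The blue nose's lower edge is at row 203, against a predicted rest position of 203.4, so the block stays home after release. The green mark reads (0.4597, -0.1251) in two views. I'll hover over the rocker, 3 mm right of the mark and slightly forward, with the outer tip edge tilted down 10°.

Call:
send_rows --motion '[[[-12,-20,0,0,2,0,0],[-24,-40,0,0,4,0,0],[-36,-60,5,0,6,0,0],[-48,-80,25,0,8,0,0],[-60,-97.5,55,0,10,0,0],[-60,-97.5,85,0,10,0,0],[-60,-97.5,115,0,10,0,0],[-60,-97.5,115,0,10,0,0]]]'

```text
time_s: 15.17
tool_pos: [0.4522, -0.1288, 0.0808]
tcp_rot: [-3.134, -0.176, 1.79]
force: [-1.4, 0.5, -0.2]
gripper_width: 0.0002
```

Call:
send_rows --motion '[[[0,0,0,0,0,0,0],[0,0,0,0,0,0,0],[0,0,0,0,0,0,0],[0,0,0,0,0,0,0],[0,0,0,0,0,0,0],[0,0,0,0,0,0,0],[0,0,0,0,0,0,0],[0,0,0,0,0,0,0]]]'

```text
time_s: 15.83
tool_pos: [0.4556, -0.1291, 0.0854]
tcp_rot: [-3.141, -0.175, 1.792]
force: [-0.4, -0.6, -0.9]
gripper_width: -0.0001
```

```bash
cat >> h.py <<'E'
def to(p):
    o=bot.get_obs();Rt=R.from_euler("xyz",o["tcp_rot"]);print("at",o["tool_pos"].round(4) if hasattr(o["tool_pos"],"round") else o["tool_pos"],np.degrees(o["tcp_rot"]).round(1),np.round(o["force"],1),"t",o["time_s"],"shift",(Rt.inv().apply(np.array(p)-o["tool_pos"])*1000).round(1))
E
python3 -c "
from h import *
to((.4555,-.1291,.062));to((.4555,-.1291,.054))"
```

```text
at [ 0.4556 -0.1291  0.0854] [-180.   -10.   102.7] [-0.4 -0.6 -0.9] t 15.8333 shift [-4. -0. 23.]
at [ 0.4556 -0.1291  0.0854] [-180.   -10.   102.7] [-0.4 -0.6 -0.9] t 15.8333 shift [-5.4 -0.  30.9]
```

Call:
send_rows --motion '[[[-2,0,12,0,0,0,0],[-4,0,23,0,0,0,0],[-4.3,0,25,0,0,0,0],[-4.6,0,26.5,0,0,0,0],[-4.9,0,28,0,0,0,0],[-5,0,29,0,0,0,0],[-5,0,29,0,0,0,0],[-5,0,29,0,0,0,0]]]'

```text
time_s: 16.5
tool_pos: [0.4553, -0.1292, 0.0557]
tcp_rot: [-3.141, -0.174, 1.792]
force: [-0.3, -0.4, 0.1]
gripper_width: 0.0004
```

```bash
python3 -c "
from h import *
to((.4555,-.1291,.053))"
```

```text
at [ 0.4553 -0.1292  0.0557] [-180.   -10.   102.7] [-0.3 -0.4  0.1] t 16.5 shift [-0.4  0.2  2.7]
```

Call:
send_rows --motion '[[[-0.2,0,1,0,0,0,0],[-0.3,0,2,0,0,0,0],[-0.5,0,3,0,0,0,0],[-0.7,0,4,0,0,0,0],[-0.8,0,4.5,0,0,0,0],[-0.9,0,5,0,0,0,0],[-0.9,0,5,0,0,0,0],[-0.9,0,5,0,0,0,0]]]'

```text
time_s: 17.17
tool_pos: [0.4561, -0.1292, 0.0534]
tcp_rot: [3.14, -0.177, 1.792]
force: [-11.2, 1.0, 43.1]
gripper_width: 0.0001
```

```bash
python3 -c "
from h import *
to((.4555,-.1291,.048))
m=bot.camera_model('wrist');a=bot.snapshot('wrist')[:,:,::-1].copy();cv2.imwrite('pics/w8.png',a)
h=cv2.cvtColor(a,cv2.COLOR_BGR2HSV);k=cv2.inRange(h,(45,100,40),(80,255,255));n,l,st,ce=cv2.connectedComponentsWithStats(k);print('green',[(st[i].tolist(),ce[i].round(1).tolist()) for i in range(1,n) if st[i][4]>8],'pred',proj(m,[[.4597,-.1251,.059],[.4597,-.1251,.054]]).round(1).tolist(),'tcp',proj(m,[bot.get_obs()['tool_pos']]))"
```

```text
at [ 0.4561 -0.1292  0.0534] [179.9 -10.2 102.7] [-11.2   1.   43.1] t 17.1667 shift [-0.7 -0.6  5.4]
green [] pred [[330.8, 315.6], [328.6, 310.6]] tcp [[321.56427907 301.91034548]]
```

Call:
send_rows --motion '[[[1,0,-6,0,0,0,0],[4,0,-25,0,0,0,0],[10,0,-59,0,0,0,0],[17,0,-98,0,0,0,0],[35,25,-130,0,-3,0,0],[55,50,-134,0,-6,0,0],[75,80,-134,0,-9,0,0],[84.7,96.8,-134,0,-10,0,0]]]'

```text
time_s: 17.88
tool_pos: [0.5391, -0.0435, 0.1985]
tcp_rot: [3.138, 0.001, 1.798]
force: [0.9, 0.8, -0.7]
gripper_width: 0.0001
```

Call:
send_rows --motion '[[[0,0,0,0,0,0,0],[0,0,0,0,0,0,0],[0,0,0,0,0,0,0],[0,0,0,0,0,0,0],[0,0,0,0,0,0,0],[0,0,0,0,0,0,0],[0,0,0,0,0,0,0],[0,0,0,0,0,0,0]]]'

```text
time_s: 18.55
tool_pos: [0.5366, -0.0496, 0.1973]
tcp_rot: [-3.141, -0.0, 1.791]
force: [-0.4, 0.5, 0.7]
gripper_width: -0.0002
```

```bash
python3 - <<'E'
from h import *
import pickle
o=bot.get_obs();m=bot.camera_model("wrist");a=bot.snapshot("wrist")[:,:,::-1].copy();cv2.imwrite("pics/w9.png",a);pickle.dump(m,open("w9.pkl","wb"))
print(o["tool_pos"],np.degrees(o["tcp_rot"]),o["force"],o["time_s"])
m7=pickle.load(open("w7.pkl","rb"))
c,s=np.cos(np.radians(YAW)),np.sin(np.radians(YAW))
for n,M,f in(("before",m7,"pics/w7.png"),("after",m,"pics/w9.png")):
  b=cv2.imread(f);h=cv2.cvtColor(b,cv2.COLOR_BGR2HSV);k=cv2.inRange(h,(45,100,30),(80,255,255));k[300:]=0
  n_,l,st,ce=cv2.connectedComponentsWithStats(k);print(n,[(st[i].tolist(),ce[i].round(1).tolist()) for i in range(1,n_) if st[i][4]>8],"pred59/54",proj(M,[[.4597,-.1251,.059],[.4597,-.1251,.054]]).round(1).tolist())
  g=cv2.cvtColor(b,cv2.COLOR_BGR2GRAY);r=119
  print(g[r,230:310].tolist())
  k=cv2.inRange(h,(100,120,40),(130,255,255));k[300:]=0;n_,l,st,ce=cv2.connectedComponentsWithStats(k);print("blue",[st[i].tolist() for i in range(1,n_) if st[i][4]>60])
E
```

```text
[ 0.53656795 -0.0495688   0.19728312] [-1.79975319e+02 -9.00361948e-03  1.02631586e+02] [-0.35549183  0.47736726  0.67187348] 18.55
before [([246, 115, 9, 9, 71], [250.2, 118.8])] pred59/54 [[250.1, 118.8], [251.4, 119.4]]
[59, 98, 168, 227, 244, 246, 247, 247, 237, 170, 92, 71, 68, 63, 61, 67, 97, 131, 143, 146, 146, 145, 145, 139, 118, 87, 67, 64, 65, 66, 65, 65, 65, 66, 66, 65, 65, 67, 68, 67, 67, 67, 67, 67, 68, 67, 67, 66, 67, 67, 66, 67, 67, 66, 66, 67, 65, 66, 67, 72, 74, 74, 76, 103, 165, 216, 212, 157, 96, 73, 72, 72, 72, 72, 72, 71, 70, 71, 70, 70]
blue [[303, 169, 36, 34, 1097]]
after [([245, 119, 9, 8, 69], [248.9, 122.6])] pred59/54 [[249.4, 119.6], [250.7, 120.2]]
[79, 148, 220, 242, 246, 247, 248, 239, 177, 102, 74, 74, 72, 67, 68, 83, 106, 116, 117, 118, 120, 123, 116, 94, 73, 67, 66, 67, 68, 68, 67, 67, 68, 68, 67, 67, 67, 67, 67, 67, 68, 67, 67, 66, 67, 66, 66, 66, 66, 67, 67, 65, 65, 65, 64, 61, 62, 64, 69, 73, 75, 73, 81, 126, 201, 235, 219, 145, 85, 71, 73, 71, 72, 72, 72, 71, 70, 70, 70, 69]
blue [[303, 171, 37, 34, 1095]]
```

The mark moved by about (-0.5, +3) px relative to a still-off prediction, which fits the rocker turning on. To be sure, I'll measure the shifts of fixed mixer parts between the two frames.

```bash
python3 - <<'E'
from h import *
import pickle
m7,m9=[pickle.load(open(f"w{i}.pkl","rb")) for i in(7,9)]
A,B=[cv2.imread(f"pics/w{i}.png",0).astype(np.float32) for i in(7,9)]
Rn=R.from_euler("z",YAW,degrees=True)
pr=lambda m,x,y,z:proj(m,N+Rn.apply([x/1000,y/1000,z/1000]))[0]
def sh(n,y0,y1,x0,x1,z):
  T=A[y0:y1,x0:x1];S=B[y0-8:y1+8,x0-8:x1+8];r=cv2.matchTemplate(cv2.resize(S,None,fx=5,fy=5,interpolation=2),cv2.resize(T,None,fx=5,fy=5,interpolation=2),5);_,v,_,l=cv2.minMaxLoc(r)
  c=np.array([(x0+x1)/2,(y0+y1)/2]);P=onz(m7,c,z)[0];print(n,"obs",np.array(l)/5-8,"static pred",(proj(m9,P)[0]-proj(m7,P)[0]).round(2),"score",round(v,3))
sh("display",100,150,298,350,.05);sh("catch",165,206,298,344,.083);sh("mark",113,125,244,258,.059);sh("block top",220,280,285,360,.116);sh("front edge R",130,156,238,275,.045);sh("deck",155,180,240,275,.064)
P=N+0;g=np.array([.4597,-.1251,.059])
for ang in(.2,.3,.4):
  ax=Rn.apply([np.cos(np.radians(23)),0,np.sin(np.radians(23))]) # axle dir up-slope
  nrm=Rn.apply([-np.sin(np.radians(23)),0,np.cos(np.radians(23))]);lat=Rn.apply([0,-1,0])
  for hgt in(.004,.01):
    c=g-lat*.013-nrm*hgt;q=c+R.from_rotvec(ax*ang).apply(g-c);print(ang,hgt,"dz",(q-g)[2].round(4),"mark shift pred",(proj(m9,q)[0]-proj(m7,g)[0]).round(1))
E
```

```text
display obs [-0.2  0.8] static pred [-0.07  0.76] score 0.992
catch obs [-0.2  1.2] static pred [-0.04  1.4 ] score 0.984
mark obs [-1.4  3.8] static pred [-0.7   0.79] score 0.983
block top obs [0. 2.] static pred [0.03 2.16] score 0.989
front edge R obs [-0.8  1. ] static pred [-0.61  0.93] score 1.0
deck obs [-0.6  1.2] static pred [-0.59  1.19] score 0.998
0.2 0.004 dz -0.0025 mark shift pred [-0.7  2.4]
0.2 0.01 dz -0.0026 mark shift pred [-2.1  2.5]
0.3 0.004 dz -0.0037 mark shift pred [-0.4  3.3]
0.3 0.01 dz -0.0039 mark shift pred [-2.5  3.4]
0.4 0.004 dz -0.005 mark shift pred [0.  4.1]
0.4 0.01 dz -0.0054 mark shift pred [-2.7  4.4]
```

All fixed parts moved as predicted, so the catch and block are unchanged. The mark moved 3.8 rows, which puts the rocker at about 0.36 rad. That's on, but the margin is modest, so I'll give it a second gentle press with more outward tilt.

Call:
send_rows --motion '[[[-12,-20,0,0,3,0,0],[-24,-40,0,0,6,0,0],[-36,-60,5,0,9,0,0],[-48,-80,25,0,12,0,0],[-56.8,-95.5,55,0,15,0,0],[-56.8,-95.5,85,0,17,0,0],[-56.8,-95.5,112,0,17,0,0],[-56.8,-95.5,112,0,17,0,0]]]'

```text
time_s: 19.27
tool_pos: [0.4529, -0.1256, 0.0811]
tcp_rot: [-3.134, -0.298, 1.788]
force: [-0.5, 1.3, -0.5]
gripper_width: -0.0001
```

Call:
send_rows --motion '[[[0,0,0,0,0,0,0],[0,0,0,0,0,0,0],[0,0,0,0,0,0,0],[0,0,0,0,0,0,0],[0,0,0,0,0,0,0],[0,0,0,0,0,0,0],[0,0,0,0,0,0,0],[0,0,0,0,0,0,0]]]'

```text
time_s: 19.93
tool_pos: [0.4561, -0.1255, 0.0855]
tcp_rot: [-3.141, -0.297, 1.792]
force: [-1.4, 0.7, 0.6]
gripper_width: 0.0003
```

```bash
python3 -c "
from h import *
to((.4558,-.126,.0575));to((.4558,-.126,.055));to((.4558,-.126,.053))"
```

```text
at [ 0.4561 -0.1255  0.0855] [-180.   -17.   102.7] [-1.4  0.7  0.6] t 19.9333 shift [-8.6 -0.4 26.7]
at [ 0.4561 -0.1255  0.0855] [-180.   -17.   102.7] [-1.4  0.7  0.6] t 19.9333 shift [-9.3 -0.4 29.1]
at [ 0.4561 -0.1255  0.0855] [-180.   -17.   102.7] [-1.4  0.7  0.6] t 19.9333 shift [-9.9 -0.4 31. ]
```

Call:
send_rows --motion '[[[-4,-0.4,13,0,0,0,0],[-8,-0.4,25,0,0,0,0],[-8.6,-0.4,26.7,0,0,0,0],[-9,-0.4,28,0,0,0,0],[-9.3,-0.4,29.1,0,0,0,0],[-9.6,-0.4,30,0,0,0,0],[-9.6,-0.4,30,0,0,0,0],[-9.6,-0.4,30,0,0,0,0]]]'

```text
time_s: 20.6
tool_pos: [0.4554, -0.1259, 0.0548]
tcp_rot: [-3.141, -0.299, 1.791]
force: [-6.7, 0.4, 23.7]
gripper_width: 0.0003
```

Call:
send_rows --motion '[[[3,0,-9,0,0,0,0],[9,0,-29,0,0,0,0],[18,0,-58,0,0,0,0],[29,0,-95,0,-2,0,0],[45,25,-118,0,-6,0,0],[65,55,-120,0,-11,0,0],[85,80,-120,0,-15,0,0],[96,95.5,-120,0,-17,0,0]]]'

```text
time_s: 21.27
tool_pos: [0.5387, -0.0447, 0.1977]
tcp_rot: [3.139, 0.002, 1.797]
force: [-0.1, 0.3, -1.3]
gripper_width: 0.0002
```

Call:
send_rows --motion '[[[0,0,0,0,0,0,0],[0,0,0,0,0,0,0],[0,0,0,0,0,0,0],[0,0,0,0,0,0,0],[0,0,0,0,0,0,0],[0,0,0,0,0,0,0],[0,0,0,0,0,0,0],[0,0,0,0,0,0,0]]]'

```text
time_s: 21.93
tool_pos: [0.5363, -0.0502, 0.1966]
tcp_rot: [-3.141, -0.0, 1.791]
force: [0.2, 0.8, 1.2]
gripper_width: 0.0004
```

```bash
python3 - <<'E'
from h import *
import pickle
o=bot.get_obs();m9=bot.camera_model("wrist");b=bot.snapshot("wrist")[:,:,::-1].copy();cv2.imwrite("pics/w10.png",b)
print(o["tool_pos"],o["force"],o["gripper_width"],o["time_s"])
m7=pickle.load(open("w7.pkl","rb"));A=cv2.imread("pics/w7.png",0).astype(np.float32);B=cv2.cvtColor(b,6).astype(np.float32)
def sh(n,y0,y1,x0,x1,z):
  T=A[y0:y1,x0:x1];S=B[y0-8:y1+8,x0-8:x1+8];r=cv2.matchTemplate(cv2.resize(S,None,fx=5,fy=5,interpolation=2),cv2.resize(T,None,fx=5,fy=5,interpolation=2),5);_,v,_,l=cv2.minMaxLoc(r)
  c=np.array([(x0+x1)/2,(y0+y1)/2]);P=onz(m7,c,z)[0];print(n,"obs-static",(np.array(l)/5-8-(proj(m9,P)[0]-proj(m7,P)[0])).round(2),"score",round(v,3))
sh("display",100,150,298,350,.05);sh("catch",165,206,298,344,.083);sh("mark",113,125,244,258,.059);sh("block top",220,280,285,360,.116);sh("front edge R",130,156,238,275,.045)
E
```

```text
[ 0.53629699 -0.05023636  0.19656491] [0.19877321 0.80951943 1.21984435] 0.00037428150859824914 21.9333
display obs-static [-0.07 -0.06] score 0.991
catch obs-static [-0.16 -0.27] score 0.98
mark obs-static [-0.7   2.89] score 0.984
block top obs-static [ 0.08 -0.25] score 0.985
front edge R obs-static [-0.18  0.14] score 0.999
```

The mark's shift is unchanged after a second press in a different geometry (2.9 px against 3.0), so the rocker is at its stop. The catch and block are unmoved and the gripper is clear, so I'm handing in.

```bash
python3 -c "
from cell import bot
print(bot.job_done())"
```

```text
the job is handed in; nothing more can be done
None
```

The eight-well block is home behind the blue catch and the mixer is switched on. I handed the job in at about 22 s with the gripper clear of everything; no verdict was reported.

**What I did:** I hooked the block's tongue under the lip at 17° and slid it back until it stopped against the wall at about 7 N. I then swung the front down, pressed it home, released it and pressed the rocker twice.

**Last checks:**
- **Catch:** its nose is at its rest position, measured at -53.5 mm in two views. The rib is hidden beneath it.
- **Block:** it has not moved since release, within about 0.3 px.
- **Rocker:** the green mark moved about 3 px, which corresponds to roughly 0.36 rad. It stayed the same after a second, differently tilted press, so I take it to be at its stop.
- **Eighteen-well block:** I never touched it.

**What could count against the run:**
- **Press force:** the first rocker press reached about 43 N at the wrist. That was through the fingertips, so I don't expect it to count against the 40 N limit for the arm and gripper body, but I couldn't confirm that.
- **Rocker angle:** both estimates came out slightly below the full 0.4 rad, by an amount within my measuring error.
- **Picture limit:** I used all 12 picture views before releasing the block. The checks on the release and the rocker were done numerically on camera images.

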